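Fetch the rear safety lock from a crowded hook

TASK

The yellow safety padlock is needed to lock off the milling machine, but it hangs at the back of a hook behind the red one. Move the red padlock to the empty hook and leave it hanging there, then take the yellow padlock off its hook and stand it upright in the blue tray. Leave the other things on the bench where they are.

Things in the scene. Friction and masses are not known exactly. Their poses are not given: they have to be found in the camera images.
- red_lock_center (a point): (All sizes in mm.) Red padlock, centre, 47.5 above its underside; z up, y across its width. Body 46 (y) x 26 (x) x 45 high. Closed steel shackle above it: 46 wide outside, 30 inside, top 95 above the underside, opening 42 high; upright legs 10 (x) x 8 (y) up to 72. Grip both legs together from above, fingers at +y and -y, 10 to 22 above this point. At the start the front lock on the full hook, -x outward.
- yellow_lock_center (a point): Yellow padlock, centre; same shape and axes as the red, 36 to 52 behind it on the full hook, 50 to 60 from its post. The full hook is like the empty one. Its arm runs straight through both shackles, axis 35 above the lock centres: the level line from the yellow to the red centre points outward along it, and the tip is 30 to 45 outward of the red centre.
- spare_stand_arm (a point): Mid-arm of the empty hook, on its axis, 170 above the bench. Fixed green-based stand: post 16 thick, no higher than the arm, 65 to +x; level round arm 8 thick; tip 70 to -x (outward, towards the robot), turned up, its top 14 above the axis. y level, z up. A hung lock's centre is 35 below the axis; raise it 10 to 34 (22 is best) from there, arm inside the shackle, to pass the tip.
- tray_in (a point): Centre of the inner floor (4 above the bench) of the shallow blue plastic tray, fixed: 160 (x) x 130 (y) outside, walls 4 thick and 22 high. z up. It starts empty.
Not all that is in view belongs to the job. What is meant by the part that bears yellow_lock_center is not black, orange or turquoise, and is the smaller of those in its own colour.

How it is judged:
By the outcome, as a careful person would: the job done as asked, in the order asked, and still so for the second after the job is handed in, with the robot touching nothing.
It also fails if it takes over 72 s, if anything falls off the work surface, if the arm or the gripper's body presses on something with over 40 N, if the wrist force passes 120 N, or if a joint passes its speed limit or range.

ROBOT

A 6-joint arm with a two-finger parallel gripper is mounted at the origin on the work surface. World frame = base frame: x ahead of the robot, y to its left, z up, the work surface at z = 0. Lengths are in m, angles in rad, forces in N, time in s.
With the tool pointing down it reaches from about 0.4 to 0.825 m from the base axis. Payload 7 kg.
Tool frame: the origin (TCP) lies on the front face of the gripper's body, between the roots of the fingers; the fingertips stand 66 mm ahead of it and the grasp point (between the pads) lies 47 mm ahead of it; z points along the fingers, y is the line along which they close (so a half turn about z gives the same grasp; the last joint's range is limited). The gripper opens to 88 mm and grips with 3 to 60 N. Pads are 19 mm wide; open, the fingers measure 130 mm over their backs; the gripper's body (78 mm by 193 mm) begins 47 mm behind the grasp point.
Start: joints at [-0.847, 0.359, 0.012, 0, -1.224, -0.288], TCP at [0.285, -0.612, 0.292] pointing down, gripper open.
Joint ranges: [-3.07, 3.07], [-1.43, 2.12], [-1.02, 1.25], [-3.03, 1.67], [-3.05, -0], [-3.03, 3.03]. Speed limits (rad/s): [2.39, 2.39, 3.01, 3.14, 3.14, 3.14].

INTERFACE

Orientations are given as [roll, pitch, yaw] about the fixed x, y, z axes, in that order (R = Rz(yaw) Ry(pitch) Rx(roll)).
In Python, from station import arm gives the robot as it stands. The module is installed in compiled form; this text tells all that it offers.
- The arm moves only by the tool move_arm, never from a script. Its argument "increments" is a list of rows, each an object of numbers: "jaw": the gripper command: -1 is shut, 1 is fully open, values between are in proportion; "dx", "dy", "dz": the shift along the tool's x, y, z in m; "twist": the turn about the tool's z in rad. A call has 1 to 12 rows; each row shifts and turns the commanded pose from where the row before left it, along the tool's axes as they then stand; what a row does not reach is not made up. A row lasts 1/12 s, in which the tool goes at most 41.7 mm and 7.16 degrees, less where a joint would pass 70% of its speed; a pose out of reach is approached as far as the arm can. A call is refused whole if a number of a shift passes 0.0417 or a number of a turn 0.125, either way. A call with a gripper value outside its range is refused whole. The fingers move at their own pace and stop on an object; "force" is the grip in N (left out, the last holds). Time passes only in rows, so rows that do not move let the fingers close. It gives the time, the measured TCP pose, the force, the opening and the grip force at its end, in the units of the state.
- arm.get_state(): the state, without advancing time (a new reading comes with each control period).
- arm.grab_frame(name): name is "scene" or "top"; returns the picture (400x640x3 uint8, blue, green, red); there is no depth.
- arm.camera_info(name): a dict with "K" (3x3 intrinsics, pixels), "extrinsics" (4x4, takes a point from camera to world coordinates). Camera axes: x right, y down, z forward; pixel columns grow to the right and rows downward; lengths in m; the calibration is good to about 2 mm. A picture is of the moment at which its call begins. camera_info takes no time and is no camera call.
- arm.job_done(): hands the job in; it is judged then, once.
Trained networks look in the newest picture that a camera, given by its name, has taken for a name from the list of things; names that differ only in an ending like _2 or _b are one class to them, and where a whole thing is asked for, a point or a joint stands for the part that bears it (a point fixed in the world has none). Each returns a list of dicts, best first, with "score" (0 to 1); they miss things now and then, are a little off and sometimes report something else, mostly with a low value. They report only what shows in the picture. A call takes as long as a camera call. They do not tell look-alikes from the thing itself.
- arm.find_in(camera, name): "position" ([x, y, z] in m, in world coordinates, good to about 4 mm: the middle of the surface that is visible of it).
- arm.silhouettes(camera, name): "pixels" (400x640 bool, what is visible of it).
- arm.pinpoint(camera, name): "position" ([x, y, z] in m, in world coordinates, good to about 4 mm: a listed point, or the origin of a listed thing).
The state is a dict: "t": time; "q": joint angles; "qd": joint speeds; "joint_efforts": joint torques, N m; "eef_pos": TCP position; "ee_rot": TCP orientation; "force": force on the tool from outside, world axes, zero at the start; "moment": the same for the moment, N m; "width": finger opening in m; "gripper_force": force on a finger pad.
Only numpy, scipy, OpenCV 4.12 (cv2) and the standard library are available. Lean on these libraries where they do the work, as an engineer would, in place of code of your own. Each camera call takes 0.05 s, during which the arm holds its last target. There are 200 camera calls.

## Working session

There is one attempt and no reset: what is moved stays moved. The work goes in short steps, Python scripts to look and compute and a tool call to move; the robot and the scene stay as the last step left them, time stands still between calls to the robot, and variables do not carry over. Pictures are saved under pics/ and viewed, at most 10 in all, crops included, and the job is handed in when it is done.

Besides the shell and the picture viewer there is one more tool, called after "Emit:" as name(argument=value, ...) on one line, values as JSON. move_arm: Moves the arm, as the interface text tells. Its arguments: {"type":"object","properties":{"increments":{"type":"array"},"force":{"type":"number"}},"required":["increments"]}

```bash
mkdir -p pics; cat > h.py <<'E'
import numpy as np, cv2
from station import arm
from scipy.spatial.transform import Rotation as R
def proj(c,p):
    i=arm.camera_info(c);T=np.linalg.inv(i["extrinsics"]);q=i["K"]@(T[:3,:3]@np.asarray(p)+T[:3,3]);return (q[:2]/q[2]).round(0)
E
python3 - <<'E'
from h import *
np.set_printoptions(precision=4,suppress=True)
for c in("scene","top"):
    cv2.imwrite(f"pics/{c}0.png",arm.grab_frame(c))
    print(c,arm.camera_info(c)["extrinsics"])
    for n in("red_lock_center","yellow_lock_center","spare_stand_arm","tray_in"):
        for d in arm.pinpoint(c,n): print(c,n,np.array(d["position"]),round(d["score"],2),proj(c,d["position"]))
s=arm.get_state();print({k:np.round(v,3) for k,v in s.items()})
E
```

```text
scene [[-0.7129  0.5551 -0.4284  0.914 ]
 [ 0.7012  0.5666 -0.4327  0.3499]
 [ 0.0025 -0.609  -0.7932  0.7376]
 [ 0.      0.      0.      1.    ]]
scene red_lock_center [0.5713 0.0297 0.1369] 0.9 [333. 194.]
scene yellow_lock_center [ 0.4743 -0.0664  0.0644] 0.84 [332. 168.]
scene yellow_lock_center [0.5139 0.1342 0.0582] 0.82 [384. 228.]
scene yellow_lock_center [ 0.7018 -0.0988  0.046 ] 0.82 [252. 218.]
scene yellow_lock_center [ 0.6152 -0.0981  0.0448] 0.66 [281. 197.]
scene yellow_lock_center [0.6084 0.0217 0.1333] 0.62 [317. 202.]
scene spare_stand_arm [ 0.5569 -0.2075  0.1718] 0.71 [264. 123.]
scene tray_in [ 0.6701  0.2493 -0.0029] 0.71 [374. 324.]
top [[-0.0563 -0.973   0.224   0.3818]
 [-0.9984  0.0559 -0.008  -0.0199]
 [-0.0047 -0.2241 -0.9745  1.0268]
 [ 0.      0.      0.      1.    ]]
top red_lock_center [0.5707 0.0233 0.1338] 0.74 [300. 211.]
top yellow_lock_center [0.5147 0.1364 0.065 ] 0.97 [254. 243.]
top yellow_lock_center [ 0.4776 -0.0623  0.0633] 0.89 [341. 254.]
top yellow_lock_center [ 0.613  -0.0978  0.0497] 0.63 [352. 198.]
top yellow_lock_center [ 0.7004 -0.0964  0.0488] 0.56 [348. 163.]
top yellow_lock_center [0.6109 0.0257 0.1297] 0.54 [298. 193.]
top spare_stand_arm [ 0.5595 -0.2067  0.1733] 0.68 [409. 206.]
top tray_in [0.6743 0.251  0.0026] 0.79 [212. 186.]
{'t': np.float64(0.5), 'q': array([-0.847,  0.359,  0.012, -0.   , -1.224, -0.288]), 'qd': array([ 0.   , -0.001,  0.001,  0.   ,  0.001, -0.   ]), 'joint_efforts': array([  0.001, -58.18 ,  29.307,   6.997,   0.012,  -0.   ]), 'eef_pos': array([ 0.285, -0.612,  0.292]), 'ee_rot': array([ 3.142,  0.   , -2.706]), 'force': array([ 0.528, -0.062,  0.622]), 'moment': array([-0.041, -0.023,  0.008]), 'gripper_force': np.float64(0.0), 'width': np.float64(0.087)}
```

```bash
python3 - <<'E'
from h import *
a=cv2.imread("pics/scene0.png");b=cv2.imread("pics/top0.png")
cv2.imwrite("pics/c1.png",cv2.resize(a[80:380,200:500],(780,600)[:1]*1+(600,),interpolation=2) if 0 else cv2.resize(a[80:380,200:500],(600,600),interpolation=2))
cv2.imwrite("pics/c2.png",cv2.resize(b[120:300,180:440],(780,540),interpolation=2))
E
```

```text
(no output)
```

View pics/c1.png

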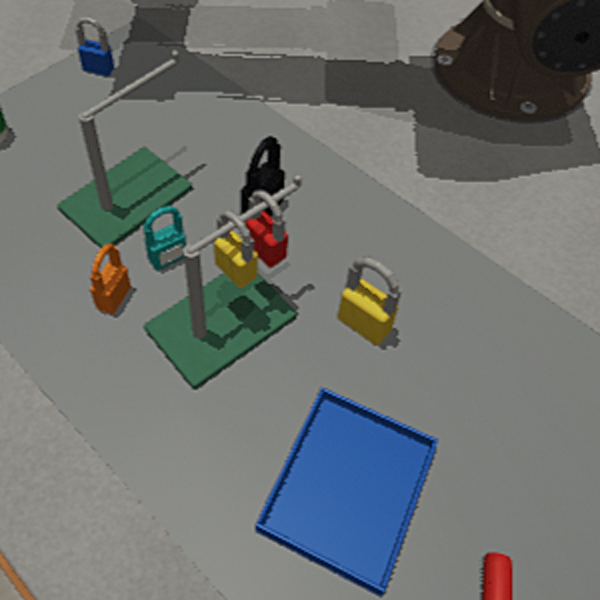

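View pics/c2.png

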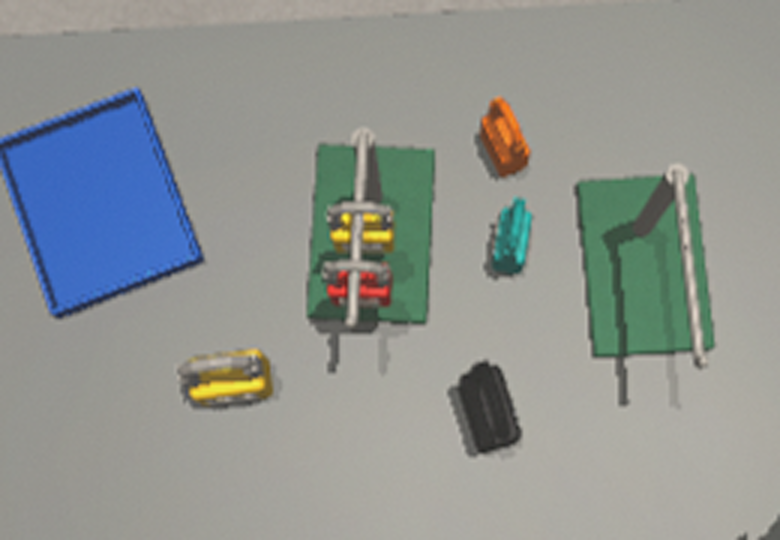

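The scene crop has six locks: yellow on the hook at scene (317,202), larger yellow on the bench (384,228), black (332,168), turquoise (281,197), orange (252,218) and blue (247,105). The one meant is the hook yellow. It is behind the red lock (333,194), is the smaller of the two yellows, and both crops confirm it. The empty hook runs from its post at (243,139) to its tip at (288,108), and the tray is at (374,324).

Next I'll fit the arm lines.

```bash
cat >> h.py <<'E'
def ray(c,u):
    i=arm.camera_info(c);T=np.array(i["extrinsics"]);d=T[:3,:3]@np.linalg.solve(i["K"],[u[0],u[1],1.]);return T[:3,3],d
def atz(c,u,z):
    o,d=ray(c,u);return o+d*(z-o[2])/d[2]
def tri(a,b):
    A=[];y=[]
    for c,u in(("scene",a),("top",b)):
        o,d=ray(c,u);d=d/np.linalg.norm(d);P=np.eye(3)-np.outer(d,d);A.append(P);y.append(P@o)
    return np.linalg.lstsq(np.vstack(A),np.hstack(y),rcond=None)[0]
E
python3 - <<'E'
from h import *
np.set_printoptions(precision=4,suppress=True)
for n,a,b,z in(("full post",(296,205),(301,164.3),.172),("full tip",(349,171),(297,226.7),.183),("spare post",(243,139),(406,177.7),.172),("spare tip",(288,108),(414,240.7),.183)):
    print(n,tri(a,b),atz("scene",a,z),atz("top",b,z))
# tray corners from top
for c in((137,90),(203,260),(58,316),(-1,146)):
    print(atz("top",(180+c[0]/3,120+c[1]/3),.022))
s=arm.get_state();print(R.from_euler("xyz",s["ee_rot"]).as_matrix())
E
```

```text
full post [0.6626 0.0167 0.1718] [0.6615 0.0187 0.172 ] [0.664  0.0151 0.172 ]
full tip [0.5276 0.0305 0.1743] [0.5327 0.0367 0.183 ] [0.5269 0.0288 0.183 ]
spare post [ 0.6218 -0.2071  0.1656] [ 0.6243 -0.1993  0.172 ] [ 0.6212 -0.2069  0.172 ]
spare tip [ 0.4849 -0.2084  0.1746] [ 0.4909 -0.199   0.183 ] [ 0.4846 -0.2073  0.183 ]
[0.7628 0.2113 0.022 ]
[0.6116 0.1576 0.022 ]
[0.5716 0.2764 0.022 ]
[0.7197 0.3275 0.022 ]
[[-0.9065 -0.4221 -0.    ]
 [-0.4221  0.9065  0.0001]
 [-0.      0.0001 -1.    ]]
```

Emit:
move_arm(increments=[{"jaw": 1,"twist": 0.107},{"jaw": 1,"twist": 0.107},{"jaw": 1,"twist": 0.107},{"jaw": 1,"twist": 0.107},{"jaw": 1,"twist": 0.107},{"jaw": 1,"dx": -0.012,"dy": 0.037},{"jaw": 1,"dx": -0.012,"dy": 0.037},{"jaw": 1,"dx": -0.012,"dy": 0.037},{"jaw": 1,"dx": -0.012,"dy": 0.037},{"jaw": 1,"dx": -0.012,"dy": 0.037},{"jaw": 1,"dx": -0.012,"dy": 0.037},{"jaw": 1,"dx": -0.012,"dy": 0.037}])

```text
$.increments[0]: bad value
```

Emit:
move_arm(increments=[{"jaw": 1,"dx": -0.012,"dy": 0.037},{"jaw": 1,"dx": -0.012,"dy": 0.037},{"jaw": 1,"dx": -0.012,"dy": 0.037},{"jaw": 1,"dx": -0.012,"dy": 0.037},{"jaw": 1,"dx": -0.012,"dy": 0.037},{"jaw": 1,"dx": -0.012,"dy": 0.037},{"jaw": 1,"dx": -0.012,"dy": 0.037},{"jaw": 1,"dx": -0.012,"dy": 0.037},{"jaw": 1,"dx": -0.012,"dy": 0.037},{"jaw": 1,"dx": -0.012,"dy": 0.035},{"jaw": 1},{"jaw": 1}])

```text
$.increments[0]: bad value
```

Emit:
move_arm(increments=[{"jaw": 1,"dx": 0,"dy": 0,"dz": 0,"twist": 0.107},{"jaw": 1,"dx": 0,"dy": 0,"dz": 0,"twist": 0.107},{"jaw": 1,"dx": 0,"dy": 0,"dz": 0,"twist": 0.107},{"jaw": 1,"dx": 0,"dy": 0,"dz": 0,"twist": 0.107},{"jaw": 1,"dx": 0,"dy": 0,"dz": 0,"twist": 0.107},{"jaw": 1,"dx": -0.012,"dy": 0.037,"dz": 0,"twist": 0},{"jaw": 1,"dx": -0.012,"dy": 0.037,"dz": 0,"twist": 0},{"jaw": 1,"dx": -0.012,"dy": 0.037,"dz": 0,"twist": 0},{"jaw": 1,"dx": -0.012,"dy": 0.037,"dz": 0,"twist": 0},{"jaw": 1,"dx": -0.012,"dy": 0.037,"dz": 0,"twist": 0},{"jaw": 1,"dx": -0.012,"dy": 0.037,"dz": 0,"twist": 0},{"jaw": 1,"dx": -0.012,"dy": 0.037,"dz": 0,"twist": 0}])

```text
t: 1.5
eef_pos: [0.3945, -0.3608, 0.2924]
ee_rot: [-3.141, 0.001, 3.042]
force: [0.6, 0.4, -0.1]
width: 0.0873
gripper_force: 0.0
```

Emit:
move_arm(increments=[{"jaw": 1,"dx": -0.0125,"dy": 0.0366,"dz": 0,"twist": 0},{"jaw": 1,"dx": -0.0125,"dy": 0.0366,"dz": 0,"twist": 0},{"jaw": 1,"dx": -0.0125,"dy": 0.0366,"dz": 0,"twist": 0},{"jaw": 1,"dx": -0.0125,"dy": 0.0366,"dz": 0,"twist": 0},{"jaw": 1,"dx": -0.0125,"dy": 0.0366,"dz": 0,"twist": 0},{"jaw": 1,"dx": -0.0125,"dy": 0.0366,"dz": 0,"twist": 0},{"jaw": 1,"dx": -0.0125,"dy": 0.0366,"dz": 0,"twist": 0},{"jaw": 1,"dx": -0.0125,"dy": 0.0366,"dz": 0,"twist": 0},{"jaw": 1,"dx": -0.0125,"dy": 0.0366,"dz": 0,"twist": 0},{"jaw": 1,"dx": -0.0125,"dy": 0.0366,"dz": 0,"twist": 0},{"jaw": 1,"dx": -0.0125,"dy": 0.0366,"dz": 0,"twist": 0},{"jaw": 1,"dx": 0,"dy": 0,"dz": 0,"twist": 0}])

```text
t: 2.5
eef_pos: [0.5733, 0.0295, 0.2919]
ee_rot: [3.141, 0.001, 3.046]
force: [1.5, -0.4, -0.1]
width: 0.0878
gripper_force: 0.0
```

Emit:
move_arm(increments=[{"jaw": 1,"dx": 0.002,"dy": -0.003,"dz": 0.015,"twist": 0},{"jaw": 1,"dx": 0,"dy": 0,"dz": 0.015,"twist": 0},{"jaw": 1,"dx": 0,"dy": 0,"dz": 0.015,"twist": 0},{"jaw": 1,"dx": 0,"dy": 0,"dz": 0.015,"twist": 0},{"jaw": 1,"dx": 0,"dy": 0,"dz": 0.015,"twist": 0},{"jaw": 1,"dx": 0,"dy": 0,"dz": 0.01,"twist": 0},{"jaw": 1,"dx": 0,"dy": 0,"dz": 0.008,"twist": 0},{"jaw": 1,"dx": 0,"dy": 0,"dz": 0,"twist": 0},{"jaw": 1,"dx": 0,"dy": 0,"dz": 0,"twist": 0}])

```text
t: 3.25
eef_pos: [0.5687, 0.0217, 0.1993]
ee_rot: [-3.141, -0.0, 3.042]
force: [0.3, 0.5, -0.3]
width: 0.0875
gripper_force: 0.0
```

```bash
python3 - <<'E'
from h import *
a=arm.grab_frame("scene");b=arm.grab_frame("top")
cv2.imwrite("pics/g1.png",np.hstack([cv2.resize(a[100:260,260:420],(400,400),interpolation=2),cv2.resize(b[140:260,230:350],(400,400),interpolation=2)]))
for c in("scene","top"):
    for d in arm.pinpoint(c,"red_lock_center"): print(c,np.round(d["position"],4),round(d["score"],2))
print(arm.get_state()["eef_pos"])
E
```

```text
scene [0.5682 0.0274 0.1377] 0.76
top [0.5704 0.0254 0.1325] 0.53
[0.5690002  0.02184971 0.20003238]
```

View pics/g1.png

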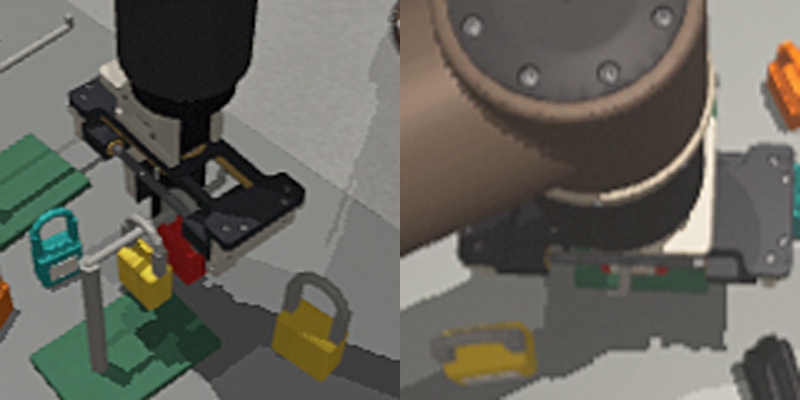

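The gripper straddles the red lock, with the fingers on either side of it in the left half at about (180,240). The TCP is about 4 mm low in y, so I'll centre it and close.

Emit:
move_arm(increments=[{"jaw": 1,"dx": -0.001,"dy": 0.004,"dz": 0,"twist": 0},{"jaw": 1,"dx": 0,"dy": 0,"dz": 0,"twist": 0},{"jaw": -1,"dx": 0,"dy": 0,"dz": 0,"twist": 0},{"jaw": -1,"dx": 0,"dy": 0,"dz": 0,"twist": 0},{"jaw": -1,"dx": 0,"dy": 0,"dz": 0,"twist": 0},{"jaw": -1,"dx": 0,"dy": 0,"dz": 0,"twist": 0},{"jaw": -1,"dx": 0,"dy": 0,"dz": 0,"twist": 0},{"jaw": -1,"dx": 0,"dy": 0,"dz": 0,"twist": 0},{"jaw": -1,"dx": 0,"dy": 0,"dz": 0,"twist": 0},{"jaw": -1,"dx": 0,"dy": 0,"dz": 0,"twist": 0}], force=45)

```text
t: 4.28
eef_pos: [0.5699, 0.0255, 0.1992]
ee_rot: [-3.141, -0.0, 3.042]
force: [0.4, 0.0, -0.1]
width: 0.046
gripper_force: 45.0
```

Emit:
move_arm(increments=[{"jaw": -1,"dx": 0,"dy": 0,"dz": -0.006,"twist": 0},{"jaw": -1,"dx": 0,"dy": 0,"dz": -0.006,"twist": 0},{"jaw": -1,"dx": 0,"dy": 0,"dz": -0.006,"twist": 0},{"jaw": -1,"dx": 0,"dy": 0,"dz": -0.004,"twist": 0},{"jaw": -1,"dx": 0,"dy": 0,"dz": 0,"twist": 0},{"jaw": -1,"dx": 0,"dy": 0,"dz": 0,"twist": 0}])

```text
t: 4.78
eef_pos: [0.57, 0.0257, 0.2216]
ee_rot: [3.141, 0.001, 3.042]
force: [-0.4, -1.0, -2.8]
width: 0.0453
gripper_force: 45.0
```

```bash
python3 - <<'E'
from h import *
a=arm.grab_frame("scene")
cv2.imwrite("pics/g2.png",cv2.resize(a[130:250,270:390],(600,600),interpolation=2))
for c in("scene","top"):
  for n in("red_lock_center","yellow_lock_center"):
    for d in arm.pinpoint(c,n): print(c,n,np.round(d["position"],4),round(d["score"],2))
s=arm.get_state();print(s["eef_pos"],s["force"],s["width"])
E
```

```text
scene red_lock_center [0.5686 0.0319 0.1603] 0.68
scene yellow_lock_center [0.5145 0.1332 0.0586] 0.91
scene yellow_lock_center [ 0.7005 -0.0962  0.0462] 0.87
scene yellow_lock_center [ 0.616  -0.0986  0.0465] 0.84
scene yellow_lock_center [ 0.4722 -0.0666  0.0645] 0.55
top red_lock_center [0.5704 0.0254 0.1325] 0.53
top yellow_lock_center [0.517  0.1356 0.0641] 0.73
top yellow_lock_center [ 0.4764 -0.0649  0.0652] 0.57
top yellow_lock_center [ 0.702  -0.0957  0.0473] 0.54
top yellow_lock_center [ 0.6123 -0.096   0.0466] 0.52
[0.56979622 0.0255616  0.22086801] [-0.0540524   0.24940317 -1.64966964] 0.045545759210848205
```

View pics/g2.png

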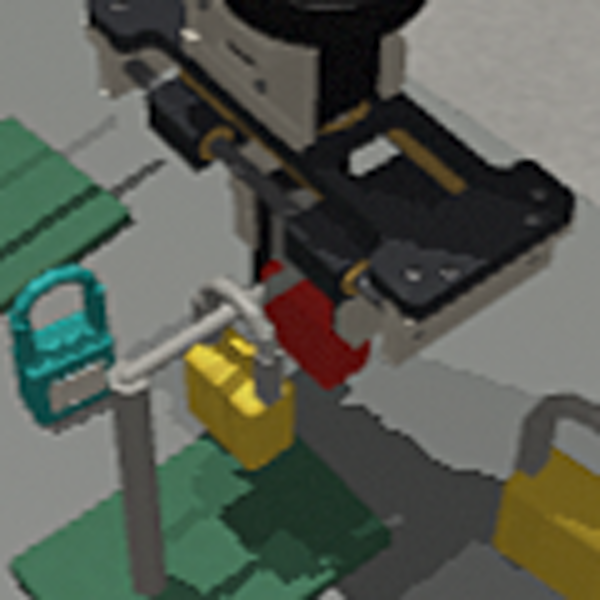

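Red is lifted and held level at about (320,310), and yellow is still on the arm. I'll slide it outward.

Emit:
move_arm(increments=[{"jaw": -1,"dx": 0.009,"dy": 0,"dz": 0,"twist": 0},{"jaw": -1,"dx": 0.009,"dy": 0,"dz": 0,"twist": 0},{"jaw": -1,"dx": 0.009,"dy": 0,"dz": 0,"twist": 0},{"jaw": -1,"dx": 0.009,"dy": 0,"dz": 0,"twist": 0},{"jaw": -1,"dx": 0.009,"dy": 0,"dz": 0,"twist": 0},{"jaw": -1,"dx": 0.009,"dy": 0,"dz": 0,"twist": 0},{"jaw": -1,"dx": 0.009,"dy": 0,"dz": 0,"twist": 0},{"jaw": -1,"dx": 0.009,"dy": 0,"dz": 0,"twist": 0},{"jaw": -1,"dx": 0.009,"dy": 0,"dz": 0,"twist": 0},{"jaw": -1,"dx": 0.009,"dy": 0,"dz": 0,"twist": 0},{"jaw": -1,"dx": 0,"dy": 0,"dz": 0,"twist": 0}])

```text
t: 5.95
eef_pos: [0.4786, 0.0345, 0.2212]
ee_rot: [3.141, -0.0, 3.042]
force: [-1.8, 0.1, -2.6]
width: 0.0458
gripper_force: 45.0
```

Emit:
move_arm(increments=[{"jaw": -1,"dx": 0.005,"dy": 0,"dz": -0.02,"twist": 0},{"jaw": -1,"dx": 0,"dy": 0,"dz": -0.02,"twist": 0},{"jaw": -1,"dx": 0,"dy": 0,"dz": -0.02,"twist": -0.05},{"jaw": -1,"dx": 0,"dy": 0,"dz": 0,"twist": -0.05},{"jaw": -1,"dx": 0.008,"dy": -0.03,"dz": 0,"twist": 0},{"jaw": -1,"dx": 0.008,"dy": -0.03,"dz": 0,"twist": 0},{"jaw": -1,"dx": 0.008,"dy": -0.03,"dz": 0,"twist": 0},{"jaw": -1,"dx": 0.008,"dy": -0.03,"dz": 0,"twist": 0},{"jaw": -1,"dx": 0.008,"dy": -0.03,"dz": 0,"twist": 0},{"jaw": -1,"dx": 0.008,"dy": -0.03,"dz": 0,"twist": 0},{"jaw": -1,"dx": 0.001,"dy": -0.03,"dz": 0,"twist": 0},{"jaw": -1,"dx": 0,"dy": -0.03,"dz": 0,"twist": 0}])

```text
t: 6.95
eef_pos: [0.4259, -0.2064, 0.2816]
ee_rot: [-3.142, 0.001, -3.14]
force: [1.1, 0.7, -2.5]
width: 0.0456
gripper_force: 45.0
```

Emit:
move_arm(increments=[{"jaw": -1,"dx": 0,"dy": 0,"dz": 0.02,"twist": 0},{"jaw": -1,"dx": 0,"dy": 0,"dz": 0.02,"twist": 0},{"jaw": -1,"dx": 0,"dy": 0,"dz": 0.02,"twist": 0},{"jaw": -1,"dx": 0,"dy": 0,"dz": 0,"twist": 0},{"jaw": -1,"dx": 0,"dy": 0,"dz": 0,"twist": 0}])

```text
t: 7.37
eef_pos: [0.4262, -0.2051, 0.2208]
ee_rot: [-3.141, -0.002, -3.141]
force: [0.6, 1.4, -1.6]
width: 0.0456
gripper_force: 45.0
```

```bash
python3 - <<'E'
from h import *
a=arm.grab_frame("scene");b=arm.grab_frame("top")
cv2.imwrite("pics/g3.png",np.hstack([cv2.resize(a[60:180,220:340],(400,400),interpolation=2),cv2.resize(b[160:280,340:460],(400,400),interpolation=2)]))
for c in("scene","top"):
  for n in("red_lock_center","spare_stand_arm"):
    for d in arm.pinpoint(c,n): print(c,n,np.round(d["position"],4),round(d["score"],2))
s=arm.get_state();print(s["eef_pos"],s["ee_rot"],s["force"],s["width"])
E
```

```text
scene red_lock_center [ 0.4231 -0.2025  0.1581] 0.89
scene spare_stand_arm [ 0.5555 -0.2083  0.1693] 0.83
top spare_stand_arm [ 0.5572 -0.2101  0.1758] 0.72
[ 0.42717382 -0.20493374  0.22225042] [-3.14137110e+00  1.97723232e-03 -3.14031178e+00] [-0.64158706 -0.34683866 -2.01850338] 0.04604112744442509
```

View pics/g3.png

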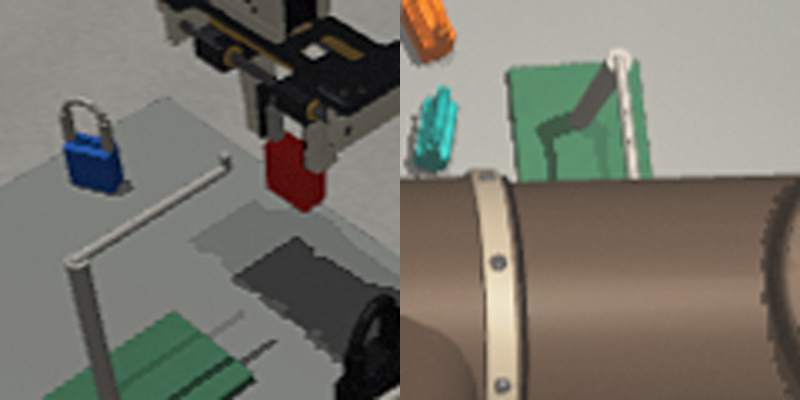

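Emit:
move_arm(increments=[{"jaw": -1,"dx": 0,"dy": -0.003,"dz": 0,"twist": 0},{"jaw": -1,"dx": -0.011,"dy": 0,"dz": 0,"twist": 0},{"jaw": -1,"dx": -0.011,"dy": 0,"dz": 0,"twist": 0},{"jaw": -1,"dx": -0.011,"dy": 0,"dz": 0,"twist": 0},{"jaw": -1,"dx": -0.011,"dy": 0,"dz": 0,"twist": 0},{"jaw": -1,"dx": -0.011,"dy": 0,"dz": 0,"twist": 0},{"jaw": -1,"dx": -0.011,"dy": 0,"dz": 0,"twist": 0},{"jaw": -1,"dx": -0.011,"dy": 0,"dz": 0,"twist": 0},{"jaw": -1,"dx": -0.011,"dy": 0,"dz": 0,"twist": 0},{"jaw": -1,"dx": -0.011,"dy": 0,"dz": 0,"twist": 0},{"jaw": -1,"dx": -0.011,"dy": 0,"dz": 0,"twist": 0},{"jaw": -1,"dx": -0.011,"dy": 0,"dz": 0,"twist": 0}])

```text
t: 8.67
eef_pos: [0.5487, -0.2079, 0.2211]
ee_rot: [3.142, -0.0, -3.141]
force: [-0.0, 0.5, -1.8]
width: 0.0455
gripper_force: 45.0
```

```bash
python3 - <<'E'
from h import *
a=arm.grab_frame("scene")
cv2.imwrite("pics/g4.png",cv2.resize(a[60:180,220:340],(600,600),interpolation=2))
for d in arm.pinpoint("scene","red_lock_center"): print(np.round(d["position"],4),round(d["score"],2))
s=arm.get_state();print(s["eef_pos"],s["ee_rot"],s["force"],s["width"])
E
```

```text
[ 0.5476 -0.2045  0.1605] 0.74
[ 0.54949099 -0.20791225  0.22090569] [-3.14132974e+00  3.24516498e-04 -3.14041488e+00] [-0.16824324  0.16124723 -2.11339727] 0.04615421685873975
```

View pics/g4.png

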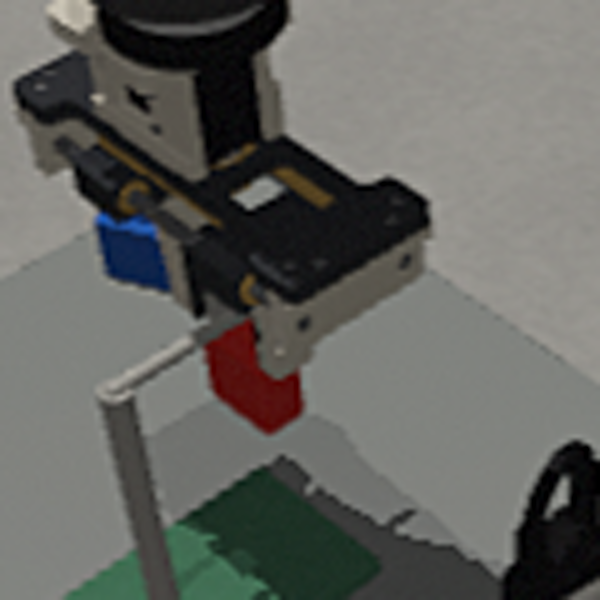

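The empty hook's arm runs into the red shackle at about (210,330), and the forces show no contact. I'll lower it.

Emit:
move_arm(increments=[{"jaw": -1,"dx": 0,"dy": 0,"dz": 0.007,"twist": 0},{"jaw": -1,"dx": 0,"dy": 0,"dz": 0.007,"twist": 0},{"jaw": -1,"dx": 0,"dy": 0,"dz": 0.005,"twist": 0},{"jaw": -1,"dx": 0,"dy": 0,"dz": 0.002,"twist": 0},{"jaw": -1,"dx": 0,"dy": 0,"dz": 0,"twist": 0}])

```text
t: 9.18
eef_pos: [0.5469, -0.2079, 0.1996]
ee_rot: [3.141, -0.001, -3.141]
force: [-0.3, -0.3, -1.9]
width: 0.0455
gripper_force: 45.0
```

Emit:
move_arm(increments=[{"jaw": -1,"dx": 0,"dy": 0,"dz": 0.001,"twist": 0},{"jaw": -1,"dx": 0,"dy": 0,"dz": 0,"twist": 0},{"jaw": -0.3,"dx": 0,"dy": 0,"dz": 0,"twist": 0},{"jaw": 0.2,"dx": 0,"dy": 0,"dz": 0,"twist": 0},{"jaw": 0.6,"dx": 0,"dy": 0,"dz": 0,"twist": 0},{"jaw": 1,"dx": 0,"dy": 0,"dz": 0,"twist": 0},{"jaw": 1,"dx": 0,"dy": 0,"dz": 0,"twist": 0},{"jaw": 1,"dx": 0,"dy": 0,"dz": 0,"twist": 0},{"jaw": 1,"dx": 0,"dy": 0,"dz": 0,"twist": 0},{"jaw": 1,"dx": 0,"dy": 0,"dz": 0,"twist": 0}])

```text
t: 10.02
eef_pos: [0.5477, -0.2079, 0.1992]
ee_rot: [-3.142, 0.0, -3.141]
force: [-0.3, -0.2, -0.2]
width: 0.0854
gripper_force: 0.0
```

Emit:
move_arm(increments=[{"jaw": 1,"dx": 0,"dy": 0,"dz": -0.015,"twist": 0},{"jaw": 1,"dx": 0,"dy": 0,"dz": -0.02,"twist": 0},{"jaw": 1,"dx": 0,"dy": 0,"dz": -0.02,"twist": 0},{"jaw": 1,"dx": 0,"dy": 0,"dz": -0.02,"twist": 0},{"jaw": 1,"dx": 0,"dy": 0,"dz": -0.02,"twist": 0},{"jaw": 1,"dx": 0,"dy": 0.03,"dz": 0,"twist": 0.05},{"jaw": 1,"dx": 0,"dy": 0.03,"dz": 0,"twist": 0.05},{"jaw": 1,"dx": 0,"dy": 0.03,"dz": 0,"twist": 0},{"jaw": 1,"dx": 0,"dy": 0.03,"dz": 0,"twist": 0},{"jaw": 1,"dx": 0,"dy": 0,"dz": 0,"twist": 0}])

```text
t: 10.85
eef_pos: [0.5555, -0.0847, 0.2944]
ee_rot: [3.141, 0.001, 3.045]
force: [-0.1, -0.4, 0.2]
width: 0.0877
gripper_force: 0.0
```

```bash
python3 - <<'E'
from h import *
a=arm.grab_frame("scene")
cv2.imwrite("pics/g5.png",cv2.resize(a[60:260,210:410],(600,600),interpolation=2))
b=arm.grab_frame("top")
for c in("scene","top"):
  for n in("red_lock_center","yellow_lock_center"):
    for d in arm.pinpoint(c,n): print(c,n,np.round(d["position"],4),round(d["score"],2))
s=arm.get_state();print(s["eef_pos"],s["ee_rot"])
E
```

```text
scene red_lock_center [ 0.5473 -0.2065  0.1348] 0.85
scene yellow_lock_center [0.5117 0.1329 0.0594] 0.94
scene yellow_lock_center [0.6119 0.022  0.1335] 0.87
scene yellow_lock_center [ 0.6171 -0.0974  0.0453] 0.7
scene yellow_lock_center [ 0.7028 -0.1001  0.046 ] 0.6
top red_lock_center [ 0.5471 -0.2066  0.1322] 0.45
top yellow_lock_center [0.5145 0.1344 0.0636] 0.66
[ 0.55489903 -0.08904247  0.29409767] [-3.14148667e+00 -1.46663352e-04  3.04143688e+00]
```

View pics/g5.png

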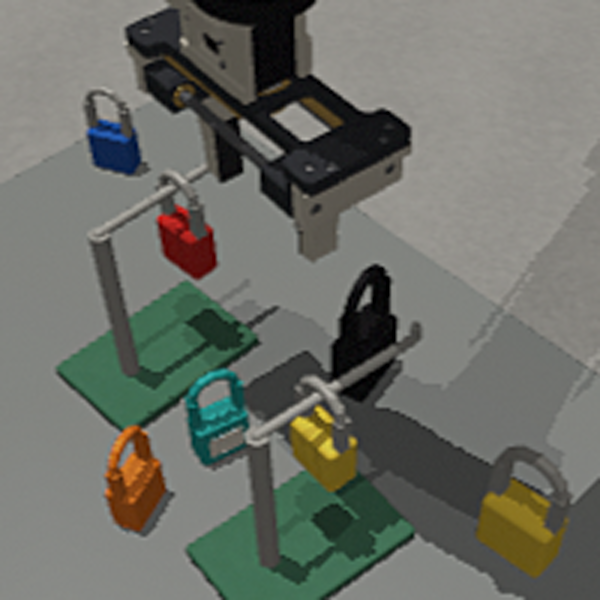

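Red hangs on the spare hook at about (187,235) in the crop, and yellow is now free at (325,445). I'll move over yellow and descend.

Emit:
move_arm(increments=[{"jaw": 1,"dx": -0.011,"dy": 0.029,"dz": 0,"twist": 0},{"jaw": 1,"dx": -0.011,"dy": 0.029,"dz": 0,"twist": 0},{"jaw": 1,"dx": -0.011,"dy": 0.029,"dz": 0,"twist": 0},{"jaw": 1,"dx": -0.011,"dy": 0.029,"dz": 0,"twist": 0},{"jaw": 1,"dx": 0,"dy": 0,"dz": 0,"twist": 0},{"jaw": 1,"dx": 0,"dy": 0,"dz": 0.015,"twist": 0},{"jaw": 1,"dx": 0,"dy": 0,"dz": 0.015,"twist": 0},{"jaw": 1,"dx": 0,"dy": 0,"dz": 0.015,"twist": 0},{"jaw": 1,"dx": 0,"dy": 0,"dz": 0.015,"twist": 0},{"jaw": 1,"dx": 0,"dy": 0,"dz": 0.015,"twist": 0},{"jaw": 1,"dx": 0,"dy": 0,"dz": 0.012,"twist": 0},{"jaw": 1,"dx": 0,"dy": 0,"dz": 0.008,"twist": 0}])

```text
t: 12.15
eef_pos: [0.6098, 0.0217, 0.1976]
ee_rot: [-3.141, -0.002, 3.041]
force: [-0.1, 0.1, -0.5]
width: 0.0875
gripper_force: 0.0
```

Emit:
move_arm(increments=[{"jaw": 1,"dx": -0.001,"dy": 0.001,"dz": 0,"twist": 0},{"jaw": -1,"dx": 0,"dy": 0,"dz": 0,"twist": 0},{"jaw": -1,"dx": 0,"dy": 0,"dz": 0,"twist": 0},{"jaw": -1,"dx": 0,"dy": 0,"dz": 0,"twist": 0},{"jaw": -1,"dx": 0,"dy": 0,"dz": 0,"twist": 0},{"jaw": -1,"dx": 0,"dy": 0,"dz": 0,"twist": 0},{"jaw": -1,"dx": 0,"dy": 0,"dz": 0,"twist": 0},{"jaw": -1,"dx": 0,"dy": 0,"dz": 0,"twist": 0},{"jaw": -1,"dx": 0,"dy": 0,"dz": 0,"twist": 0}], force=45)

```text
t: 12.9
eef_pos: [0.6114, 0.0237, 0.1993]
ee_rot: [-3.142, 0.0, 3.042]
force: [-1.1, 0.0, 0.8]
width: 0.0457
gripper_force: 44.9
```

Emit:
move_arm(increments=[{"jaw": -1,"dx": 0,"dy": 0,"dz": -0.006,"twist": 0},{"jaw": -1,"dx": 0,"dy": 0,"dz": -0.006,"twist": 0},{"jaw": -1,"dx": 0,"dy": 0,"dz": -0.006,"twist": 0},{"jaw": -1,"dx": 0,"dy": 0,"dz": -0.004,"twist": 0},{"jaw": -1,"dx": 0,"dy": 0,"dz": 0,"twist": 0},{"jaw": -1,"dx": 0,"dy": 0,"dz": 0,"twist": 0}])

```text
t: 13.4
eef_pos: [0.6115, 0.0238, 0.2215]
ee_rot: [3.141, 0.001, 3.042]
force: [0.2, 0.5, -2.1]
width: 0.0454
gripper_force: 44.8
```

```bash
python3 - <<'E'
from h import *
a=arm.grab_frame("scene")
cv2.imwrite("pics/g6.png",cv2.resize(a[130:250,260:380],(600,600),interpolation=2))
for n in("red_lock_center","yellow_lock_center","tray_in"):
    for d in arm.pinpoint("scene",n): print(n,np.round(d["position"],4),round(d["score"],2))
s=arm.get_state();print(s["eef_pos"],s["force"],s["width"])
E
```

```text
red_lock_center [ 0.5451 -0.2051  0.1358] 0.52
yellow_lock_center [ 0.7011 -0.0994  0.0462] 0.85
yellow_lock_center [0.5111 0.1339 0.0576] 0.82
yellow_lock_center [ 0.6165 -0.0983  0.0483] 0.77
tray_in [6.690e-01 2.467e-01 5.000e-04] 0.66
[0.61120473 0.02368996 0.22083485] [ 0.83048269  0.43995484 -2.25329972] 0.04566630980641151
```

View pics/g6.png

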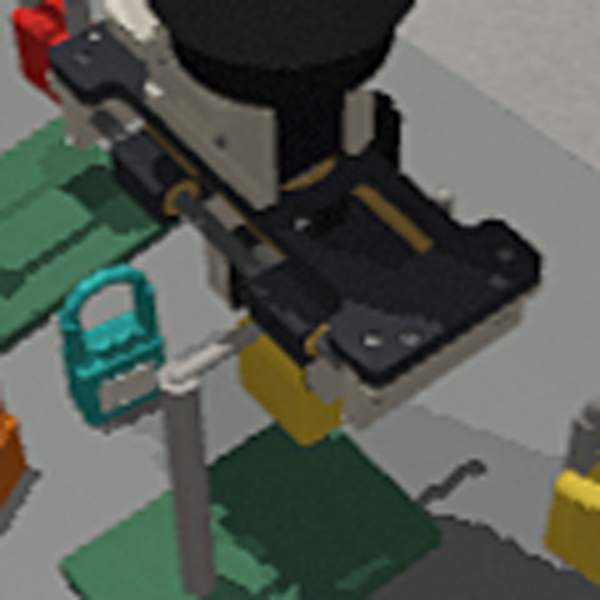

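Yellow is lifted clear at about (290,390) with the arm still through its shackle. I'll slide it 132 mm outward.

Emit:
move_arm(increments=[{"jaw": -1,"dx": 0.011,"dy": 0,"dz": 0,"twist": 0},{"jaw": -1,"dx": 0.011,"dy": 0,"dz": 0,"twist": 0},{"jaw": -1,"dx": 0.011,"dy": 0,"dz": 0,"twist": 0},{"jaw": -1,"dx": 0.011,"dy": 0,"dz": 0,"twist": 0},{"jaw": -1,"dx": 0.011,"dy": 0,"dz": 0,"twist": 0},{"jaw": -1,"dx": 0.011,"dy": 0,"dz": 0,"twist": 0},{"jaw": -1,"dx": 0.011,"dy": 0,"dz": 0,"twist": 0},{"jaw": -1,"dx": 0.011,"dy": 0,"dz": 0,"twist": 0},{"jaw": -1,"dx": 0.011,"dy": 0,"dz": 0,"twist": 0},{"jaw": -1,"dx": 0.011,"dy": 0,"dz": 0,"twist": 0},{"jaw": -1,"dx": 0.011,"dy": 0,"dz": 0,"twist": 0},{"jaw": -1,"dx": 0.011,"dy": 0,"dz": 0,"twist": 0}])

```text
t: 14.6
eef_pos: [0.4789, 0.0369, 0.2212]
ee_rot: [3.142, 0.0, 3.042]
force: [-0.2, -0.1, -1.7]
width: 0.0456
gripper_force: 44.8
```

Emit:
move_arm(increments=[{"jaw": -1,"dx": 0,"dy": 0,"dz": -0.023,"twist": 0},{"jaw": -1,"dx": 0,"dy": 0,"dz": -0.023,"twist": 0},{"jaw": -1,"dx": 0,"dy": 0,"dz": -0.023,"twist": 0},{"jaw": -1,"dx": 0,"dy": 0.036,"dz": 0,"twist": 0},{"jaw": -1,"dx": 0,"dy": 0.036,"dz": 0,"twist": 0},{"jaw": -1,"dx": 0,"dy": 0.036,"dz": 0,"twist": 0},{"jaw": -1,"dx": -0.028,"dy": 0.02,"dz": 0,"twist": 0},{"jaw": -1,"dx": -0.028,"dy": 0.02,"dz": 0,"twist": 0},{"jaw": -1,"dx": -0.028,"dy": 0.02,"dz": 0,"twist": 0},{"jaw": -1,"dx": -0.028,"dy": 0.02,"dz": 0,"twist": 0},{"jaw": -1,"dx": -0.028,"dy": 0.02,"dz": 0,"twist": 0},{"jaw": -1,"dx": -0.028,"dy": 0.02,"dz": 0,"twist": 0}])

```text
t: 15.6
eef_pos: [0.6705, 0.2481, 0.2898]
ee_rot: [-3.141, -0.0, 3.043]
force: [0.2, 0.1, -0.8]
width: 0.0456
gripper_force: 44.8
```

Emit:
move_arm(increments=[{"jaw": -1,"dx": 0,"dy": 0,"dz": 0,"twist": 0},{"jaw": -1,"dx": 0,"dy": 0,"dz": 0.03,"twist": 0},{"jaw": -1,"dx": 0,"dy": 0,"dz": 0.03,"twist": 0},{"jaw": -1,"dx": 0,"dy": 0,"dz": 0.03,"twist": 0},{"jaw": -1,"dx": 0,"dy": 0,"dz": 0.03,"twist": 0},{"jaw": -1,"dx": 0,"dy": 0,"dz": 0.03,"twist": 0},{"jaw": -1,"dx": 0,"dy": 0,"dz": 0.01,"twist": 0},{"jaw": -1,"dx": 0,"dy": 0,"dz": 0.005,"twist": 0},{"jaw": -1,"dx": 0,"dy": 0,"dz": 0,"twist": 0}])

```text
t: 16.35
eef_pos: [0.6696, 0.2471, 0.1248]
ee_rot: [-3.141, -0.001, 3.043]
force: [-0.1, -0.9, -2.2]
width: 0.0458
gripper_force: 44.8
```

Lowering the last 9 mm or so in small steps until it touches.

Emit:
move_arm(increments=[{"jaw": -1,"dx": 0,"dy": 0,"dz": 0.003,"twist": 0},{"jaw": -1,"dx": 0,"dy": 0,"dz": 0.003,"twist": 0},{"jaw": -1,"dx": 0,"dy": 0,"dz": 0.001,"twist": 0},{"jaw": -1,"dx": 0,"dy": 0,"dz": 0.001,"twist": 0},{"jaw": -1,"dx": 0,"dy": 0,"dz": 0,"twist": 0}])

```text
t: 16.77
eef_pos: [0.6699, 0.2471, 0.1177]
ee_rot: [3.141, 0.001, 3.042]
force: [0.2, 0.6, -2.6]
width: 0.0456
gripper_force: 44.8
```

Emit:
move_arm(increments=[{"jaw": -1,"dx": 0,"dy": 0,"dz": 0.001,"twist": 0},{"jaw": -1,"dx": 0,"dy": 0,"dz": 0.0005,"twist": 0},{"jaw": -1,"dx": 0,"dy": 0,"dz": 0,"twist": 0}])

```text
t: 17.02
eef_pos: [0.6701, 0.2471, 0.1163]
ee_rot: [3.141, 0.001, 3.043]
force: [-0.6, -0.1, 1.1]
width: 0.0456
gripper_force: 44.8
```

It has touched down. Releasing, then backing straight up.

Emit:
move_arm(increments=[{"jaw": -1,"dx": 0,"dy": 0,"dz": 0,"twist": 0},{"jaw": 0.2,"dx": 0,"dy": 0,"dz": 0,"twist": 0},{"jaw": 0.5,"dx": 0,"dy": 0,"dz": 0,"twist": 0},{"jaw": 1,"dx": 0,"dy": 0,"dz": 0,"twist": 0},{"jaw": 1,"dx": 0,"dy": 0,"dz": 0,"twist": 0},{"jaw": 1,"dx": 0,"dy": 0,"dz": 0,"twist": 0},{"jaw": 1,"dx": 0,"dy": 0,"dz": 0,"twist": 0},{"jaw": 1,"dx": 0,"dy": 0,"dz": 0,"twist": 0},{"jaw": 1,"dx": 0,"dy": 0,"dz": -0.01,"twist": 0},{"jaw": 1,"dx": 0,"dy": 0,"dz": -0.02,"twist": 0},{"jaw": 1,"dx": 0,"dy": 0,"dz": -0.03,"twist": 0},{"jaw": 1,"dx": 0,"dy": 0,"dz": -0.03,"twist": 0}])

```text
t: 18.02
eef_pos: [0.6694, 0.2467, 0.2066]
ee_rot: [-3.14, -0.001, 3.042]
force: [1.4, 0.6, -0.3]
width: 0.0876
gripper_force: 0.0
```

Emit:
move_arm(increments=[{"jaw": 1,"dx": 0,"dy": 0,"dz": -0.04,"twist": 0},{"jaw": 1,"dx": 0,"dy": 0,"dz": -0.04,"twist": 0},{"jaw": 1,"dx": 0,"dy": 0,"dz": -0.04,"twist": 0},{"jaw": 1,"dx": 0,"dy": 0,"dz": 0,"twist": 0},{"jaw": 1,"dx": 0,"dy": 0,"dz": 0,"twist": 0}])

```text
t: 18.43
eef_pos: [0.6706, 0.2473, 0.3305]
ee_rot: [3.137, 0.006, 3.043]
force: [0.0, 0.9, -1.3]
width: 0.0875
gripper_force: 0.0
```

```bash
python3 - <<'E'
from h import *
a=arm.grab_frame("scene")
cv2.imwrite("pics/g7.png",cv2.resize(a[80:380,200:500],(600,600),interpolation=2))
for n in("red_lock_center","yellow_lock_center"):
    for d in arm.pinpoint("scene",n): print(n,np.round(d["position"],4),round(d["score"],2))
E
```

```text
red_lock_center [ 0.5475 -0.206   0.1372] 0.86
yellow_lock_center [ 0.6167 -0.1007  0.0447] 0.77
yellow_lock_center [ 0.4756 -0.0669  0.0624] 0.61
yellow_lock_center [0.5134 0.1336 0.0613] 0.59
yellow_lock_center [0.6704 0.2468 0.0505] 0.55
```

View pics/g7.png

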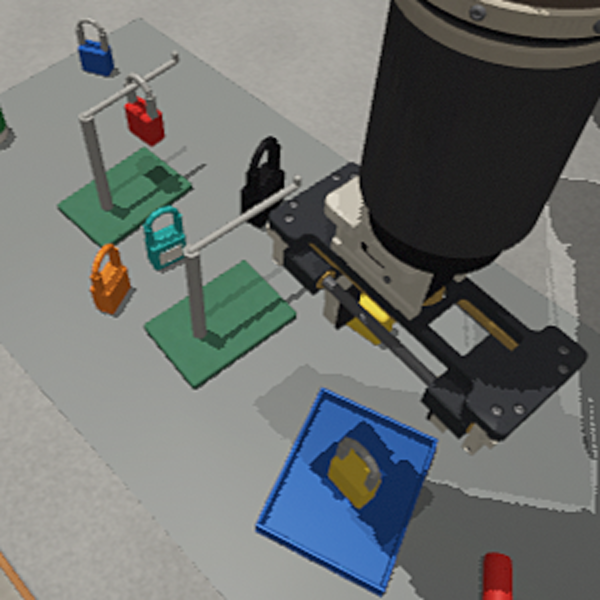

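Yellow stands upright in the tray at crop (355,470), red hangs on the spare hook at (145,112), and the other things are where they started.

```bash
python3 -c "
from station import arm
print(arm.job_done())"
```

```text
the job is handed in; nothing more can be done
None
```

The job is handed in at about 18.5 s: the red padlock hangs on the formerly empty hook, the yellow padlock stands upright in the blue tray, and nothing else on the bench was moved.

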